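# Open the digester's interlocked vent and lid lock

### The arm

A 6-joint arm with a two-finger parallel gripper is mounted at the origin on the work surface. World frame = base frame: x ahead of the robot, y to its left, z up, the work surface at z = 0. Lengths are in m, angles in rad, forces in N, time in s.
With the tool pointing down it reaches from about 0.325 to 0.9 m from the base axis. Payload 3.5 kg.
Tool frame: the origin (TCP) lies on the mounting face of the last link; the fingertips stand 173 mm ahead of it and the grasp point (between the pads) lies 155 mm ahead of it (robot.tip_reach is the z of the fingertips in the tool frame, in m); z points along the fingers, y is the line along which they close (so a half turn about z gives the same grasp; the last joint's range is limited). The gripper opens to 85 mm and grips with 20 to 120 N. Pads are 22 mm wide; open, the fingers measure 114 mm over their backs; the gripper's body (76 mm by 85 mm) begins 54 mm behind the grasp point. The pads swing forward as they close: fully open they stand 13 mm farther back than shut.
Start: joints at [1.198, 0.276, -0.026, 1.268, 0, 1.467], TCP at [0.167, 0.602, 0.405] pointing down, gripper open.
Joint ranges: [-3.12, 3.12], [-0.85, 1.88], [-1.08, 1.24], [-1.95, 2.15], [-1.57, 1.53], [-3.14, 3.14]. Speed limits (rad/s): [2.57, 2.57, 3.14, 3.14, 3.14, 3.14].

### API

Orientations are given as a unit quaternion [x, y, z, w].
In Python, from bench import readout, eyes, workorder, robot gives the robot as it stands. The module is installed in compiled form; this text tells all that it offers.
- The arm moves only by the shell command python3 -m crank [OPENING], which reads ROWS from standard input. ROWS is one flat JSON list of numbers that holds 1 to 5 rows one after another, with no inner brackets; each row has 6 numbers: dx, dy, dz in m, then a rotation vector rx, ry, rz in rad; each row shifts and turns the commanded pose from where the row before left it, along the tool's axes as they then stand; what a row does not reach is not made up. A row lasts 1/12 s, in which the tool goes at most 0.0417 m and 0.125 rad, less where a joint would pass 70% of its speed; a pose out of reach is approached as far as the arm can. OPENING is the finger opening in m, set as the command begins (- or left out keeps the last). The fingers move at their own pace and stop on an object; the grip force is fixed at half the most. Time passes only in rows, so rows that do not move let the fingers close. It prints the time, the measured TCP pose, the force, the opening and the grip force at its end. Input that does not fit is refused with a message, and nothing moves.
- readout.state(): the state, without advancing time (a new reading comes with each control period).
- eyes.read_camera(name): name is "scene" or "top" or "wrist"; returns a dict with "pixels" (384x512x3 uint8, red, green, blue), "depth" (384x512 float32, m along the optical axis (not along the pixel's ray), 0 where there is no reading), "fx", "fy", "cx", "cy" (pixels), "k1" (the pictures are not rectified: a ray, as slopes to the right and down, at radius r is drawn at 1 + k1 r^2 times it, then the intrinsics apply), "extrinsics" (4x4, takes a point from world to camera coordinates); the wrist camera has in their place "T_tool_cam" (4x4, takes a point from camera to tool coordinates, whose origin is the TCP and whose axes are the flange's). Camera axes: x right, y down, z forward; pixel columns grow to the right and rows downward; lengths in m; the calibration is good to about 2 mm. A picture is of the moment at which its call begins: read the wrist's pose just before it.
- workorder.job_done(): hands the job in; it is judged then, once.
The state is a dict: "t": time; "joints": joint angles; "joint_velocities": joint speeds; "tau": joint torques, N m; "position": TCP position; "ee_rot": TCP orientation; "ft_force": force on the tool from outside, world axes, zero at the start; "wrist_torque": the same for the moment, N m; "gripper_width": finger opening in m; "grasp_force": force on a finger pad.
Only numpy, scipy, OpenCV 4.12 (cv2) and the standard library are available. Lean on these libraries where they do the work, as an engineer would, in place of code of your own. Each camera call takes 0.05 s, during which the arm holds its last target. There are 200 camera calls.

### The job

Make the pressure digester ready to open: swing the yellow vent handle clockwise until it is hard up against its stop, which lets the bolt go, and only then swing the lid's black-posted lock arm counter-clockwise all the way to its own stop, leaving both handles open. Feel for the stops and work gently: hold the posts lightly, since squeezing and pushing forces of the fingers on the digester must never add up to 20 newtons; do not disturb the things standing around or on top of it, and let go at the end.

Things in the scene. Friction and masses are not known exactly. Their poses are not given: they have to be found in the camera images.
- digester: White case with a dark red deck, 260 (x) x 360 (y) x 120 mm high, fixed to the bench. Origin at the centre of its underside; its own z is up, its own -x is the front that faces the robot. The round steel lid lies to the right (-y) on the deck, the vent valve to the left (+y).
- vent (a joint): Angle of the yellow vent handle, rad; 0 = closed (arm towards the digester's own -x), grows clockwise seen from above. Starts at 0 to 0.25. Its stop is set anew each time, somewhere from 1.0 to 1.6 rad: find it by feel. The bolt that blocks the lock clears only in the last 0.05 rad before the stop, and then stays drawn. The handle stays where it is left.
- vent_post (a point): Centre of the top face of the yellow upright post on the vent arm: a smooth cylinder 16 mm in diameter, 40 mm long above the arm, 60 mm from the vent's axis; its top is 197 mm above the bench. It does not spin by itself, so let it turn within the grip.
- vent_axis (a point): Point on the vent's upright axis of turning, on top of its hub, 153 mm above the bench. Resistance about it: steady friction 0.15 N m (2.5 N at the post); over the last 0.16 rad before the stop, where it draws the bolt, a further 0.08 N m (4 N in all at the post); beyond that the stop is rigid.
- lock (a joint): Angle of the lid lock, rad; 0 = locked, grows counter-clockwise seen from above, rigid stop at 1.20 = fully open. While the bolt is out it moves only about 0.02 rad. When freed, steady friction of 0.3 N m (about 3 N at the post). It stays where it is left.
- lock_post (a point): Centre of the top face of the black upright post on the lock arm (a red collar round its foot): a smooth cylinder 16 mm in diameter, 45 mm long above the arm, 105 mm from the lid's axis; its top is 193 mm above the bench. At 0 it lies from the lid's axis towards the digester's own -x, turned 0.35 rad towards -y.
- lock_axis (a point): Point on the lid's upright axis of turning, on top of the lid, 150 mm above the bench. The lid turns with the lock.
- jar: Small black jar, 40 mm across, 34 mm high, standing on the deck at its back left corner. Bystander, leave alone. Origin at its underside.
- spatula: Thin steel lab spatula, 125 x 14 x 5 mm, lying across the front of the deck. Bystander, leave alone. Origin at its underside.
- red_bottle: White reagent bottle with red cap, 64 mm across, 150 mm high. Bystander, leave alone. Origin at its underside.
- blue_bottle: Clear bottle with blue cap, 72 mm across, 130 mm high. Bystander, leave alone. Origin at its underside.
- amber_bottle: Amber bottle with white cap, 68 mm across, 140 mm high. Bystander, leave alone. Origin at its underside.
- beaker: Glass beaker, 76 mm across, 100 mm high. Bystander, leave alone. Origin at its underside.
- vial_tray: Blue divided tray, 120 x 90 x 45 mm. Bystander, leave alone. Origin at its underside.

How it is judged:
By the outcome, as a careful person would: the job done as asked, in the order asked, and still so for the second after the job is handed in, with the robot touching nothing.
It also fails if it takes over 72 s, if anything falls off the work surface, if the arm or the gripper's body presses on something with over 40 N, if the wrist force passes 120 N, or if a joint passes its speed limit or range.

## Working session

There is one attempt and no reset: what is moved stays moved. The work goes in short steps, Python scripts to look and compute and a shell command to move; the robot and the scene stay as the last step left them, time stands still between calls to the robot, and variables do not carry over. Pictures are saved under pics/ and viewed, at most 10 in all, crops included, and the job is handed in when it is done.

```bash
mkdir -p pics
python3 - <<'E'
from bench import readout, eyes, robot
import cv2, numpy as np
s=readout.state(); print(s); print(robot.tip_reach)
for n in ("scene","top"):
    c=eyes.read_camera(n); cv2.imwrite(f"pics/{n}0.png",c["pixels"][...,::-1]); print(n,c["fx"],c["fy"],c["cx"],c["cy"],c["k1"],c["extrinsics"].tolist())
    np.savez(f"pics/{n}0.npz",**c)
E
```

```text
{'t': 0.0, 'joints': array([ 1.19761904e+00,  2.77176822e-01, -2.79006377e-02,  1.26800172e+00,
        1.65196828e-05,  1.46738105e+00]), 'joint_velocities': array([ 0.00054434,  0.00080978, -0.00100298,  0.00055324,  0.0013799 ,
        0.00048235]), 'tau': array([ 2.81912828e-03, -4.45507872e+01,  2.95203298e+01,  1.64586352e-02,
       -1.11335958e-04,  1.63574146e-06]), 'position': array([0.16643641, 0.60202325, 0.40352274]), 'ee_rot': array([ 1.34472318e-01,  9.90916693e-01, -1.10721952e-03, -2.77456620e-04]), 'ft_force': array([-0.38143954, -0.65757767, -0.49367629]), 'wrist_torque': array([ 0.04422135, -0.00293515,  0.03693378]), 'grasp_force': 0.0, 'gripper_width': 0.08523440298004492}
0.1734
scene 492.7899327666372 492.7899327666372 255.2725444653071 184.3028759840284 0.057781088945264666 [[0.013266949262728407, 0.9997532158074908, -0.01781840452569449, 0.025067057427953635], [0.749456038659712, -0.021738746900667797, -0.6616971157559034, -0.3291989380524773], [-0.6619211691536636, -0.004575408809036015, -0.7495594916085565, 1.8366162882959851], [0.0, 0.0, 0.0, 1.0]]
top 452.79051854660304 452.79051854660304 256.2619838688934 186.7261555780451 -0.0436709304402409 [[0.025217526674061016, -0.9996636862789482, 0.006049023361483986, -0.04332383359951188], [-0.9970360719280638, -0.025590276198376387, -0.07255486915671121, 0.5639055189951371], [0.0726852641372355, -0.004201440143042724, -0.99734607848932, 1.2366653411954296], [0.0, 0.0, 0.0, 1.0]]
```

View pics/scene0.png

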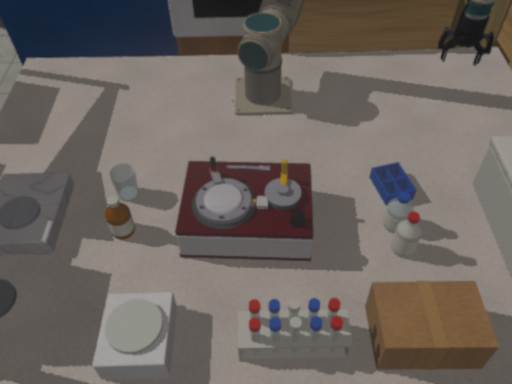

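View pics/top0.png

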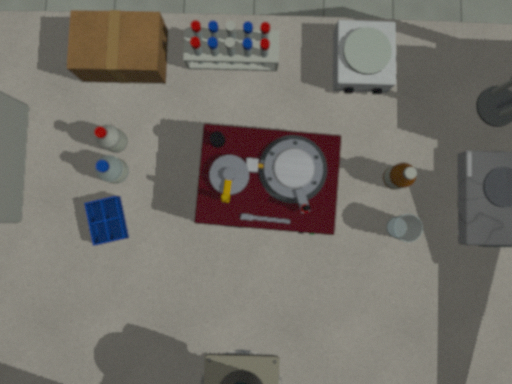

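The top view shows the deck at about (197–340, 125–233), with the yellow arm near (227,188), the black post near (306,203), the spatula at (265,219) and the jar at (217,140). The nearest bystanders are well clear of the digester.

```bash
cat > h.py <<'E'
import numpy as np, cv2
def K(c): return np.array([[c["fx"],0,c["cx"]],[0,c["fy"],c["cy"]],[0,0,1.]])
def rays(c,uv): 
    p=cv2.undistortPoints(np.asarray(uv,float).reshape(-1,1,2),K(c),np.array([float(c["k1"]),0,0,0])).reshape(-1,2)
    return np.c_[p,np.ones(len(p))]
def Ecw(c,s=None):
    if "extrinsics" in c: return np.linalg.inv(c["extrinsics"])
    from scipy.spatial.transform import Rotation as R
    T=np.eye(4); T[:3,:3]=R.from_quat(s["ee_rot"]).as_matrix(); T[:3,3]=s["position"]; return T@c["T_tool_cam"]
def onplane(c,uv,z,s=None):
    M=Ecw(c,s); d=rays(c,uv)@M[:3,:3].T; o=M[:3,3]
    return o+d*((z-o[2])/d[:,2])[:,None]
def cloud(c,s=None):
    h,w=c["depth"].shape; uv=np.stack(np.meshgrid(np.arange(w),np.arange(h)),-1).reshape(-1,2)
    P=rays(c,uv)*c["depth"].reshape(-1,1); M=Ecw(c,s)
    return (P@M[:3,:3].T+M[:3,3]).reshape(h,w,3)
E
python3 - <<'E'
from h import *
import cv2
for n in ("top","scene"):
    c=dict(np.load(f"pics/{n}0.npz")); P=cloud(c); hsv=cv2.cvtColor(c["pixels"],cv2.COLOR_RGB2HSV); H,S,V=cv2.split(hsv)
    red=((H<8)|(H>168))&(S>120)&(abs(P[...,2]-.12)<.02)
    k,lab,st,_=cv2.connectedComponentsWithStats(red.astype(np.uint8)); i=1+st[1:,4].argmax()
    uv=np.argwhere(lab==i)[:,::-1]; W=onplane(c,uv,.12)[:,:2]
    r=cv2.minAreaRect((W*1000).astype(np.float32)); print(n,"deck",r, np.median(P[lab==i][:,2]))
    ctr=np.array(r[0])/1000; near=np.linalg.norm(P[...,:2]-ctr,axis=2)<.22
    y=(H>18)&(H<35)&(S>130)&(V>100)&near
    Y=P[y]; print("yellow n",y.sum(),"z",np.percentile(Y[:,2],[5,50,95]),"top",Y[Y[:,2]>.188].mean(0),(Y[:,2]>.188).sum(), "uv",np.argwhere(y).mean(0)[::-1])
    hi=near&(P[...,2]>.165)&(P[...,2]<.21)
    k,lab,st,ce=cv2.connectedComponentsWithStats(hi.astype(np.uint8))
    for j in range(1,k): 
        if st[j,4]>3: print(" hi",st[j],ce[j],np.median(P[lab==j],0),c["pixels"][lab==j].mean(0))
    g=(S<60)&(V>90)&(abs(P[...,2]-.145)<.02)&near
    k,lab,st,ce=cv2.connectedComponentsWithStats(g.astype(np.uint8))
    for j in range(1,k):
        if st[j,4]>60: 
            W=onplane(c,np.argwhere(lab==j)[:,::-1],.15)[:,:2]; print(" grey",st[j],np.median(P[lab==j],0),cv2.minEnclosingCircle((W*1000).astype(np.float32)))
    x0,y0=(185,110) if n=="top" else (165,145)
    cv2.imwrite(f"pics/{n}crop.png",cv2.resize(c["pixels"][y0:y0+130,x0:x0+165,::-1],None,fx=4.6,fy=4.6,interpolation=cv2.INTER_CUBIC))
E
```

```text
top deck ((579.4722290039062, -57.94075012207031), (352.8731384277344, 253.40586853027344), 86.26811218261719) 0.11925127450416995
yellow n 181 z [0.13202494 0.15134128 0.19690025] top [0.52360521 0.04273253 0.25950501] 34 uv [228.19337017 187.22099448]
 hi [222 194   7   7  37] [224.86486486 196.7027027 ] [0.52576133 0.04586719 0.19598116] [141.         119.24324324  10.        ]
 hi [303 204   8   7  41] [306.31707317 207.24390244] [ 0.50672722 -0.14849383  0.19182066] [48.90243902 31.04878049 31.92682927]
 grey [ 264  139   59   66 2693] [ 0.60415776 -0.12132183  0.14291235] ((595.6093139648438, -124.04571533203125), 83.71101379394531)
 grey [ 210  155   49   39 1165] [0.59598074 0.02952809 0.13974516] ((594.88427734375, 26.595441818237305), 65.02184295654297)
scene deck ((676.8366088867188, -0.22365570068359375), (225.45704650878906, 78.94197082519531), 88.44082641601562) 0.11917636222792916
yellow n 107 z [0.13514011 0.15246452 0.19787063] top [0.53220346 0.04946276 0.1953415 ] 19 uv [280.98130841 175.8411215 ]
 hi [212 158   4   9  31] [213.64516129 162.32258065] [ 0.51446342 -0.14311036  0.1815944 ] [58.96774194 53.64516129 51.87096774]
 hi [282 160   6  11  60] [284.48333333 164.83333333] [0.53380406 0.05075414 0.18711423] [109.98333333  91.68333333  42.91666667]
 grey [ 196  172   55   49 1807] [ 0.61510274 -0.11882253  0.14278224] ((604.7052001953125, -122.83365631103516), 87.78034973144531)
 grey [256 178  45  30 764] [0.60184693 0.03090981 0.13940455] ((607.6537475585938, 27.582632064819336), 66.95088195800781)
```

View pics/topcrop.png

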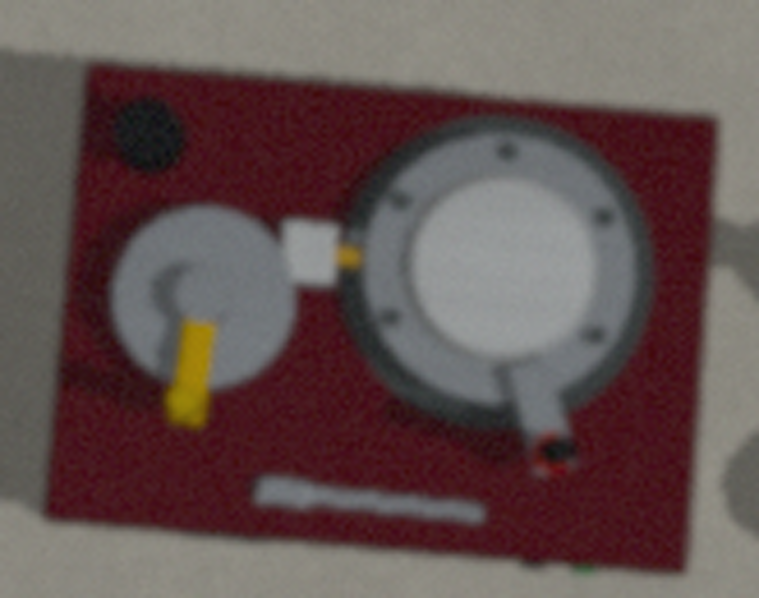

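Run:
```python
from h import *
from bench import eyes, readout
from scipy.spatial.transform import Rotation as R
c=dict(np.load("pics/top0.npz"))
print("hub",onplane(c,[[229.6,173.7]],.14),"lid",onplane(c,[[294.3,168.3]],.15))
print("vpost",onplane(c,[[224.9,196.7]],.197),"lpost",onplane(c,[[306.3,207.2]],.193))
w=eyes.read_camera("wrist"); print(w["T_tool_cam"].round(3).tolist(),w["fx"])
s=readout.state(); Rm=R.from_quat(s["ee_rot"]).as_matrix()
print("delta tool to look pose",Rm.T@(np.array([.50,-.03,.46])-s["position"]))
```

```text
hub [[0.5872683  0.03945968 0.14      ]] lid [[ 0.60400533 -0.12231562  0.15      ]]
vpost [[0.52624199 0.04585437 0.197     ]] lpost [[ 0.50627966 -0.14904219  0.193     ]]
[[-0.001, -0.946, -0.324, 0.085], [1.0, -0.001, -0.0, -0.0], [0.0, -0.324, 0.946, 0.031], [0.0, 0.0, 0.0, 1.0]] 283.5335661112784
delta tool to look pose [-0.48991274 -0.52044519 -0.05537768]
```

```bash
for i in 1 2 3; do echo '[-0.027, -0.029, -0.003, 0, 0, 0, -0.027, -0.029, -0.003, 0, 0, 0, -0.027, -0.029, -0.003, 0, 0, 0, -0.027, -0.029, -0.003, 0, 0, 0, -0.027, -0.029, -0.003, 0, 0, 0]' | python3 -m crank -; done
echo '[-0.027, -0.029, -0.003, 0, 0, 0, -0.027, -0.029, -0.003, 0, 0, 0, -0.027, -0.029, -0.003, 0, 0, 0, 0, 0, 0, 0, 0, -0.083, 0, 0, 0, 0, 0, -0.083]' | python3 -m crank
echo '[0, 0, 0, 0, 0, 0, 0, 0, 0, 0, 0, 0, 0, 0, 0, 0, 0, 0]' | python3 -m crank
python3 - <<'E'
from h import *
from bench import eyes, readout
s=readout.state(); c=eyes.read_camera("wrist"); np.savez("pics/w1.npz",**c,position=s["position"],ee_rot=s["ee_rot"])
print(s["position"],s["ee_rot"],s["ft_force"])
cv2.imwrite("pics/w1.png",c["pixels"][...,::-1])
E
```

```text
t: 0.57
position: [0.2583, 0.425, 0.4194]
ee_rot: [0.134, 0.991, -0.0, -0.0]
ft_force: [0.6, 0.4, 0.6]
gripper_width: 0.0855
grasp_force: 0.0
t: 0.98
position: [0.3496, 0.2491, 0.4347]
ee_rot: [0.134, 0.991, 0.0, 0.0]
ft_force: [0.4, -0.9, -0.8]
gripper_width: 0.0856
grasp_force: 0.0
t: 1.4
position: [0.4412, 0.0732, 0.4498]
ee_rot: [0.135, 0.991, 0.0, 0.0]
ft_force: [0.4, 0.4, -0.2]
gripper_width: 0.0857
grasp_force: 0.0
t: 1.82
position: [0.4968, -0.0326, 0.4584]
ee_rot: [0.052, 0.999, -0.0, -0.0]
ft_force: [-0.5, 0.0, -0.3]
gripper_width: 0.0855
grasp_force: 0.0
t: 2.07
position: [0.4956, -0.0299, 0.4585]
ee_rot: [0.052, 0.999, 0.0, -0.0]
ft_force: [0.3, 0.5, -0.2]
gripper_width: 0.0851
grasp_force: 0.0
[ 0.49561649 -0.02994505  0.45848321] [ 5.24753923e-02  9.98622180e-01  3.64718317e-05 -2.69960476e-04] [ 0.30118525  0.50700496 -0.23095894]
```

View pics/w1.png

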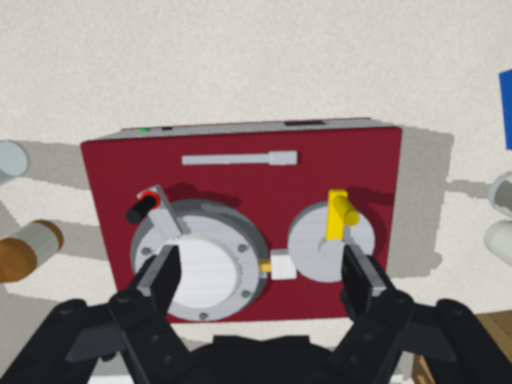

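The wrist view shows the yellow post top near (351,217), the black post top near (135,214), the lid's centre near (208,272) and the vent hub near (330,242).

Run:
```python
from h import *
c=dict(np.load("pics/w1.npz")); P=cloud(c,c); hsv=cv2.cvtColor(c["pixels"],cv2.COLOR_RGB2HSV); H,S,V=cv2.split(hsv)
near=(P[...,0]>.44)&(P[...,0]<.7)&(P[...,1]>-.25)&(P[...,1]<.14)
for nm,m,z in (("v",(H>18)&(H<35)&(S>130),.197),("l",(V<60),.193)):
    t=m&near&(abs(P[...,2]-z)<.004); q=np.argwhere(t)[:,::-1]
    k,lab,st,ce=cv2.connectedComponentsWithStats(t.astype(np.uint8)); j=1+st[1:,4].argmax()
    q=np.argwhere(lab==j)[:,::-1]; W=onplane(c,q,z,c)
    print(nm,len(q),ce[j],"cloud",P[lab==j].mean(0),"plane",W.mean(0),"circ",cv2.minEnclosingCircle((W[:,:2]*1000).astype(np.float32)))
red=((H<8)|(H>168))&(S>120)&(abs(P[...,2]-.12)<.01)
k,lab,st,_=cv2.connectedComponentsWithStats(red.astype(np.uint8)); j=1+st[1:,4].argmax()
print("deck",cv2.minAreaRect((onplane(c,np.argwhere(lab==j)[:,::-1],.12,c)[:,:2]*1000).astype(np.float32)))
# discs at height bands
for a,b in ((.128,.141),(.141,.147),(.147,.153),(.153,.158)):
    t=near&(P[...,2]>a)&(P[...,2]<b)&(S<70)
    k,lab,st,ce=cv2.connectedComponentsWithStats(t.astype(np.uint8))
    for j in range(1,k):
        if st[j,4]>80:
            W=P[lab==j]; cc=cv2.minEnclosingCircle((W[:,:2]*1000).astype(np.float32)); print(a,st[j],ce[j].round(1),W.mean(0).round(4),cc)
```

```text
v 205 [350.35121951 217.34634146] cloud [0.52538585 0.04765391 0.19607027] plane [0.52493212 0.04738224 0.197     ] circ ((524.8579711914062, 47.52172088623047), 7.771672248840332)
l 194 [133.7371134  215.36597938] cloud [ 0.50459408 -0.14784051  0.19215227] plane [ 0.50426396 -0.14739002  0.193     ] circ ((504.502197265625, -146.76641845703125), 8.299118995666504)
deck ((549.2930297851562, -55.872222900390625), (352.906005859375, 198.53248596191406), 86.4719009399414)
0.128 [ 156  185  110  136 3610] [219.9 260.9] [ 0.5965 -0.0894  0.1388] ((586.114990234375, -122.70013427734375), 95.08018493652344)
0.128 [ 270  205   72   77 2808] [305.2 250.8] [0.5918 0.0118 0.1388] ((590.130859375, 15.132596969604492), 58.61012268066406)
0.128 [343 212  31  43 688] [360.  234.8] [0.5764 0.0754 0.1399] ((576.0416870117188, 81.22174835205078), 28.038633346557617)
0.128 [135 225  36  48 574] [149.1 245.8] [ 0.5654 -0.1682  0.1395] ((571.681396484375, -173.36468505859375), 34.167598724365234)
0.141 [149 186  34  48 169] [168.2 209.5] [ 0.521  -0.1338  0.1443] ((522.4578247070312, -136.62974548339844), 30.148767471313477)
0.141 [ 166  234   74   75 2057] [209.  269.6] [ 0.6014 -0.1023  0.1454] ((604.822265625, -118.63329315185547), 54.55546569824219)
0.147 [148 200  34  42 523] [164.4 222.9] [ 0.5346 -0.1401  0.1478] ((532.2960205078125, -141.290283203125), 24.820659637451172)
0.147 [319 239  27  25 419] [331.3 250. ] [0.5849 0.0394 0.152 ] ((586.3721313476562, 41.53166580200195), 16.366329193115234)
0.147 [ 178  247   50   53 1456] [199.7 274.9] [ 0.6048 -0.1135  0.1481] ((603.5951538085938, -118.90119934082031), 38.94737243652344)
```

```bash
echo '[-0.0105, 0.040, 0, 0, 0, 0.01, -0.0105, 0.040, 0, 0, 0, 0.01, 0, 0, 0.03, 0, 0, 0, 0, 0, 0.03, 0, 0, 0, 0, 0, 0, 0, 0, 0]' | python3 -m crank; echo '[0, 0, 0, 0, 0, 0, 0, 0, 0, 0, 0, 0, 0, 0, 0, 0, 0, 0]' | python3 -m crank
```

```text
t: 2.53
position: [0.5228, 0.0485, 0.3929]
ee_rot: [0.061, 0.998, -0.0, -0.005]
ft_force: [-1.3, 0.4, -0.6]
gripper_width: 0.0853
grasp_force: 0.0
t: 2.78
position: [0.5261, 0.0468, 0.401]
ee_rot: [0.062, 0.998, 0.0, 0.002]
ft_force: [0.7, 0.3, 0.0]
gripper_width: 0.0852
grasp_force: 0.0
```

```bash
echo '[0, 0, 0.016, 0, 0, 0, 0, 0, 0.016, 0, 0, 0, 0, 0, 0.016, 0, 0, 0, 0, 0, 0.008, 0, 0, 0, 0, 0, 0.004, 0, 0, 0]' | python3 -m crank; echo '[0, 0, 0, 0, 0, 0, 0, 0, 0, 0, 0, 0, 0, 0, 0, 0, 0, 0, 0, 0, 0, 0, 0, 0, 0, 0, 0, 0, 0, 0]' | python3 -m crank
python3 - <<'E'
from bench import eyes, readout
import numpy as np, cv2
s=readout.state(); c=eyes.read_camera("wrist"); np.savez("pics/w2.npz",**c,position=s["position"],ee_rot=s["ee_rot"]);cv2.imwrite("pics/w2.png",c["pixels"][...,::-1])
print(s["position"],s["ft_force"])
E
```

```text
t: 3.2
position: [0.5255, 0.0466, 0.3389]
ee_rot: [0.062, 0.998, 0.0, 0.0]
ft_force: [0.5, 0.1, -0.1]
gripper_width: 0.0854
grasp_force: 0.0
t: 3.62
position: [0.5258, 0.047, 0.3396]
ee_rot: [0.062, 0.998, 0.0, 0.001]
ft_force: [-0.1, 0.1, 0.3]
gripper_width: 0.0852
grasp_force: 0.0
[0.52579288 0.04697635 0.33956167] [-0.13234146  0.13097269  0.26828844]
```

View pics/w2.png

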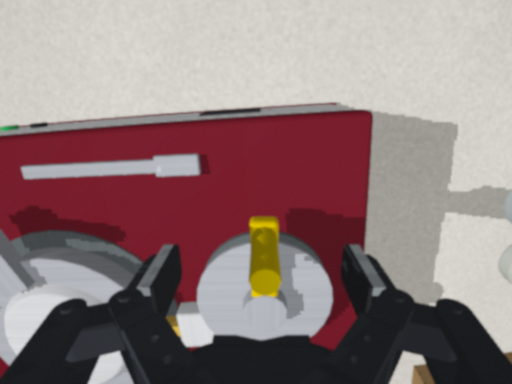

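The post at (264,280) lies midway between the fingers at (165 / 355), so the fingers can close to a loose cage of 26 mm around it.

```bash
echo '[0, 0, 0, 0, 0, 0, 0, 0, 0, 0, 0, 0, 0, 0, 0, 0, 0, 0, 0, 0, 0, 0, 0, 0, 0, 0, 0, 0, 0, 0]' | python3 -m crank 0.026; echo '[0, 0, 0, 0, 0, 0, 0, 0, 0, 0, 0, 0, 0, 0, 0, 0, 0, 0, 0, 0, 0, 0, 0, 0, 0, 0, 0, 0, 0, 0]' | python3 -m crank; echo '[0, 0.001, 0, 0, 0, 0, 0, 0.001, 0, 0, 0, 0, 0, 0.001, 0, 0, 0, 0, 0, 0.001, 0, 0, 0, 0, 0, 0, 0, 0, 0, 0]' | python3 -m crank
```

```text
t: 4.08
position: [0.5254, 0.047, 0.3387]
ee_rot: [0.062, 0.998, 0.0, -0.0]
ft_force: [-0.4, -0.0, -0.7]
gripper_width: 0.0267
grasp_force: 0.0
t: 4.5
position: [0.5254, 0.047, 0.3387]
ee_rot: [0.062, 0.998, -0.0, -0.0]
ft_force: [-0.6, -0.6, 0.5]
gripper_width: 0.0261
grasp_force: 0.0
t: 4.92
position: [0.526, 0.0512, 0.3387]
ee_rot: [0.062, 0.998, 0.0, -0.0]
ft_force: [-0.2, 0.5, -0.5]
gripper_width: 0.0261
grasp_force: 0.0
```

```bash
for i in 1 2; do echo '[-0.0001, 0.003, 0, 0, 0, 0.05, -0.0001, 0.003, 0, 0, 0, 0.05, -0.0001, 0.003, 0, 0, 0, 0.05, -0.0001, 0.003, 0, 0, 0, 0.05, -0.0001, 0.003, 0, 0, 0, 0.05]' | python3 -m crank; done
```

```text
t: 5.33
position: [0.5298, 0.065, 0.3387]
ee_rot: [0.187, 0.982, -0.001, 0.0]
ft_force: [0.5, -2.7, 0.3]
gripper_width: 0.0259
grasp_force: 1.3
t: 5.75
position: [0.537, 0.0781, 0.3386]
ee_rot: [0.308, 0.951, -0.001, 0.0]
ft_force: [-0.8, -2.9, -0.1]
gripper_width: 0.0261
grasp_force: 1.3
```

```bash
echo '[-0.0001, 0.003, 0, 0, 0, 0.05, -0.0001, 0.003, 0, 0, 0, 0.05, -0.0001, 0.003, 0, 0, 0, 0.05, -0.0001, 0.003, 0, 0, 0, 0.05, 0, 0, 0, 0, 0, 0]' | python3 -m crank; for i in 1 2; do echo '[0, 0.0012, 0, 0, 0, 0.02, 0, 0.0012, 0, 0, 0, 0.02, 0, 0.0012, 0, 0, 0, 0.02, 0, 0.0012, 0, 0, 0, 0.02, 0, 0.0012, 0, 0, 0, 0.02]' | python3 -m crank; done
```

```text
t: 6.17
position: [0.5452, 0.0874, 0.3387]
ee_rot: [0.401, 0.916, -0.0, 0.0]
ft_force: [-0.5, -1.0, -0.3]
gripper_width: 0.0261
grasp_force: 0.4
t: 6.58
position: [0.5496, 0.0912, 0.3386]
ee_rot: [0.447, 0.895, -0.0, -0.0]
ft_force: [-0.6, -2.6, -0.3]
gripper_width: 0.0261
grasp_force: 1.1
t: 7.0
position: [0.5545, 0.0947, 0.3386]
ee_rot: [0.491, 0.871, -0.0, -0.0]
ft_force: [-2.0, -5.2, 0.9]
gripper_width: 0.0261
grasp_force: 1.9
```

```bash
echo '[-0.0003, 0.0006, 0, 0, 0, 0.01, -0.0003, 0.0006, 0, 0, 0, 0.01, -0.0003, 0.0006, 0, 0, 0, 0.01, -0.0003, 0.0006, 0, 0, 0, 0.01, -0.0003, 0.0006, 0, 0, 0, 0.01]' | python3 -m crank; python3 -c "
from bench import readout; s=readout.state(); print(s['ft_force'],s['wrist_torque'])"
```

```text
t: 7.42
position: [0.5571, 0.0954, 0.3385]
ee_rot: [0.512, 0.859, 0.0, -0.002]
ft_force: [-5.9, 0.2, 2.1]
gripper_width: 0.0263
grasp_force: 2.4
[-5.90674274  0.17157071  2.11556598] [-0.08529626  1.09496504 -0.05740665]
```

```bash
echo '[0, 0.0006, 0, 0, 0, 0.01, 0, 0.0006, 0, 0, 0, 0.01, 0, 0.0006, 0, 0, 0, 0.01, 0, 0.0006, 0, 0, 0, 0.01, 0, 0.0006, 0, 0, 0, 0.01]' | python3 -m crank;  echo '[0, 0.0006, 0, 0, 0, 0.01, 0, 0.0006, 0, 0, 0, 0.01, 0, 0.0006, 0, 0, 0, 0.01, 0, 0, 0, 0, 0, 0, 0, 0, 0, 0, 0, 0]' | python3 -m crank
```

```text
t: 7.83
position: [0.5598, 0.0969, 0.3385]
ee_rot: [0.533, 0.846, 0.0, -0.001]
ft_force: [-4.6, 0.6, 2.3]
gripper_width: 0.0259
grasp_force: 2.4
t: 8.25
position: [0.5616, 0.0976, 0.3385]
ee_rot: [0.545, 0.838, 0.0, -0.001]
ft_force: [-4.2, 0.6, 1.1]
gripper_width: 0.0263
grasp_force: 2.1
```

```bash
echo '[0, 0.0006, 0, 0, 0, 0.01, 0, 0.0006, 0, 0, 0, 0.01, 0, 0.0006, 0, 0, 0, 0.01, 0, 0.0006, 0, 0, 0, 0.01, 0, 0.0006, 0, 0, 0, 0.01]' | python3 -m crank;  echo '[0, 0.0006, 0, 0, 0, 0.01, 0, 0.0006, 0, 0, 0, 0.01, 0, 0.0006, 0, 0, 0, 0.01, 0, 0, 0, 0, 0, 0, 0, 0, 0, 0, 0, 0]' | python3 -m crank
```

```text
t: 8.67
position: [0.5642, 0.0986, 0.3384]
ee_rot: [0.566, 0.824, -0.0, -0.001]
ft_force: [-6.3, -0.2, 2.6]
gripper_width: 0.0259
grasp_force: 3.1
t: 9.08
position: [0.5652, 0.0989, 0.3383]
ee_rot: [0.579, 0.816, -0.001, -0.002]
ft_force: [-8.1, -0.8, 4.0]
gripper_width: 0.026
grasp_force: 4.1
```

```bash
echo '[0, 0.0005, 0, 0, 0, 0.005, 0, 0.0005, 0, 0, 0, 0.005, 0, 0, 0, 0, 0, 0]' | python3 -m crank;  echo '[0, 0.0005, 0, 0, 0, 0, 0, 0.0005, 0, 0, 0, 0, 0, 0, 0, 0, 0, 0]' | python3 -m crank
```

```text
t: 9.33
position: [0.5657, 0.0991, 0.3383]
ee_rot: [0.583, 0.813, -0.002, -0.002]
ft_force: [-9.1, -0.8, 6.2]
gripper_width: 0.0259
grasp_force: 4.9
t: 9.58
position: [0.5662, 0.0993, 0.3383]
ee_rot: [0.583, 0.813, -0.003, -0.003]
ft_force: [-11.2, -2.3, 7.6]
gripper_width: 0.026
grasp_force: 5.8
```

Run:
```python
from bench import eyes, readout
from h import *
s=readout.state(); c=eyes.read_camera("wrist"); np.savez("pics/w3.npz",**c,position=s["position"],ee_rot=s["ee_rot"])
t=eyes.read_camera("top"); print(s["ft_force"],s["wrist_torque"])
a=c["pixels"]; b=cv2.resize(t["pixels"][110:240,185:350],(487,384),interpolation=cv2.INTER_CUBIC)
cv2.imwrite("pics/w3.png",cv2.resize(np.hstack([a,b]),(800,308))[...,::-1])
P=cloud(c,s); H,S,V=cv2.split(cv2.cvtColor(a,cv2.COLOR_RGB2HSV))
m=(H>18)&(H<35)&(S>130)&(P[...,2]>.191)&(P[...,2]<.2)&(abs(P[...,0]-.57)<.1)
q=np.argwhere(m)[:,::-1]; W=onplane(c,q,.197,s); print(len(q),q.mean(0),W.mean(0),cv2.minEnclosingCircle((W[:,:2]*1000).astype(np.float32)))
```

```text
[-11.19110037  -2.34254156   7.61078872] [-0.45476726  2.39351335 -0.05743895]
869 [248.95972382 280.58803222] [0.55840417 0.09831385 0.197     ] ((558.41552734375, 98.42820739746094), 9.500192642211914)
```

View pics/w3.png

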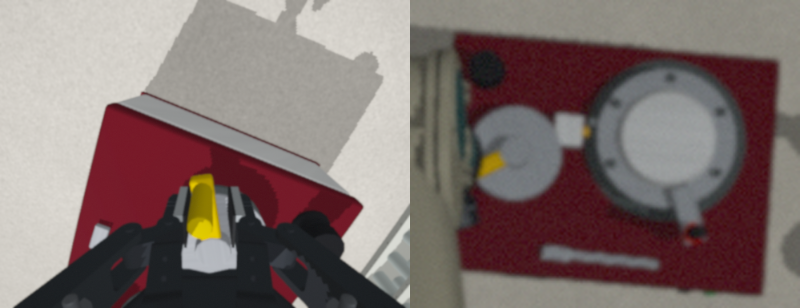

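```bash
echo '[0, 0, -0.0005, 0, 0, 0, 0, 0, -0.0005, 0, 0, 0, 0, 0, -0.0005, 0, 0, 0, 0, 0, 0, 0, 0, 0]' | python3 -m crank
python3 - <<'E'
from bench import eyes
from h import *
def orange(p):
    r=p[150:180,245:275].astype(int); H,S,V=cv2.split(cv2.cvtColor(p[150:180,245:275],cv2.COLOR_RGB2HSV)); m=(H>10)&(H<32)&(S>110)&(V>80); q=np.argwhere(m); return len(q), q.min(0)+[150,245], q.max(0)+[150,245]
print(orange(np.load("pics/top0.npz")["pixels"])); t=eyes.read_camera("top"); print(orange(t["pixels"]))
E
```

```text
t: 10.02
position: [0.5662, 0.0992, 0.3384]
ee_rot: [0.583, 0.813, -0.003, -0.003]
ft_force: [-9.2, -2.4, 1.2]
gripper_width: 0.0259
grasp_force: 4.6
(19, array([163, 259]), array([168, 262]))
(11, array([163, 258]), array([167, 261]))
```

```bash
echo '[0, 0.0005, -0.0003, 0, 0, 0, 0, 0.0005, -0.0003, 0, 0, 0, 0, 0, 0, 0, 0, 0]' | python3 -m crank;echo '[0, 0.0005, -0.0003, 0, 0, 0, 0, 0.0005, -0.0003, 0, 0, 0, 0, 0, 0, 0, 0, 0]' | python3 -m crank
```

```text
t: 10.32
position: [0.5666, 0.0993, 0.3384]
ee_rot: [0.583, 0.813, -0.004, -0.003]
ft_force: [-10.8, -2.9, -1.1]
gripper_width: 0.0258
grasp_force: 5.3
t: 10.57
position: [0.567, 0.0995, 0.3384]
ee_rot: [0.583, 0.813, -0.005, -0.004]
ft_force: [-11.8, -3.9, -1.4]
gripper_width: 0.0257
grasp_force: 5.8
```

```bash
echo '[0, -0.002, 0.001, 0, 0, 0, 0, -0.001, 0, 0, 0, 0, 0, -0.001, 0, 0, 0, 0, 0, 0, 0, 0, 0, 0]' | python3 -m crank;echo '[0, -0.001, 0, 0, 0, 0, 0, -0.001, 0, 0, 0, 0, 0, -0.001, 0, 0, 0, 0, 0, 0, 0, 0, 0, 0]' | python3 -m crank
```

```text
t: 10.9
position: [0.5653, 0.0987, 0.3387]
ee_rot: [0.583, 0.813, -0.001, -0.002]
ft_force: [-5.4, -1.1, -4.1]
gripper_width: 0.0257
grasp_force: 2.8
t: 11.23
position: [0.5641, 0.0979, 0.3407]
ee_rot: [0.583, 0.813, 0.0, 0.001]
ft_force: [-2.2, -0.2, -2.7]
gripper_width: 0.0261
grasp_force: 1.3
```

```bash
echo '[0, -0.001, 0, 0, 0, 0, 0, -0.001, 0, 0, 0, 0, 0, -0.001, 0, 0, 0, 0, 0, 0, 0, 0, 0, 0]' | python3 -m crank; echo '[0, -0.001, 0, 0, 0, 0, 0, 0, 0, 0, 0, 0, 0, 0, 0, 0, 0, 0]' | python3 -m crank
```

```text
t: 11.57
position: [0.5616, 0.097, 0.3414]
ee_rot: [0.583, 0.813, 0.001, 0.001]
ft_force: [0.4, 0.1, -0.2]
gripper_width: 0.0257
grasp_force: 0.0
t: 11.82
position: [0.5601, 0.0966, 0.3406]
ee_rot: [0.583, 0.813, 0.0, 0.0]
ft_force: [-0.5, 0.2, 0.4]
gripper_width: 0.0261
grasp_force: 0.0
```

```bash
echo '[0, 0, 0, 0, 0, 0, 0, 0, 0, 0, 0, 0, 0, 0, -0.02, 0, 0, 0, 0, 0, -0.03, 0, 0, 0, 0, 0, -0.03, 0, 0, 0]' | python3 -m crank 0.06; for i in 1 2; do echo '[0, 0, 0, 0, 0, -0.12, 0, 0, 0, 0, 0, -0.12, 0, 0, 0, 0, 0, -0.12, 0, 0, 0, 0, 0, -0.12, 0, 0, 0, 0, 0, -0.12]' | python3 -m crank; done;  echo '[0, 0, 0, 0, 0, -0.12, 0, 0, 0, 0, 0, -0.12, 0, 0, 0, 0, 0, -0.075, 0, 0, 0, 0, 0, 0, 0, 0, 0, 0, 0, 0]' | python3 -m crank 0.085
python3 - <<'E'
from bench import readout, eyes
from h import *
from scipy.spatial.transform import Rotation as R
s=readout.state(); M=R.from_quat(s["ee_rot"]).as_matrix(); print(M[:,0],s["joints"]); print(M.T@(np.array([.504,-.147,.40])-s["position"]))
c=eyes.read_camera("wrist"); P=cloud(c,s); H,S,V=cv2.split(cv2.cvtColor(c["pixels"],cv2.COLOR_RGB2HSV))
m=(H>18)&(H<35)&(S>130)&(P[...,2]>.191)&(P[...,2]<.2)
q=np.argwhere(m)[:,::-1]
if len(q): W=onplane(c,q,.197,s); print(len(q),W.mean(0),cv2.minEnclosingCircle((W[:,:2]*1000).astype(np.float32)))
E
```

```text
t: 12.23
position: [0.5594, 0.0966, 0.42]
ee_rot: [0.583, 0.813, -0.001, -0.001]
ft_force: [0.6, -0.1, -0.1]
gripper_width: 0.0597
grasp_force: 0.0
t: 12.65
position: [0.56, 0.0967, 0.4205]
ee_rot: [0.314, 0.95, 0.0, 0.0]
ft_force: [-0.1, 0.6, -0.2]
gripper_width: 0.06
grasp_force: 0.0
t: 13.07
position: [0.56, 0.0967, 0.4203]
ee_rot: [0.019, 1.0, 0.0, -0.0]
ft_force: [-0.5, -0.0, -0.1]
gripper_width: 0.0603
grasp_force: 0.0
t: 13.48
position: [0.56, 0.0966, 0.4204]
ee_rot: [-0.134, 0.991, 0.0, -0.0]
ft_force: [-0.3, -0.4, 0.8]
gripper_width: 0.085
grasp_force: 0.0
[-9.63999683e-01 -2.65903389e-01  4.46204597e-06] [ 5.71579258e-02  1.68252278e-01 -1.29029066e-01  1.27352351e+00
  1.84133838e-05 -2.11983001e-01]
[ 0.11874815 -0.21999435  0.02038288]
344 [0.55649017 0.0944791  0.197     ] ((556.5864868164062, 94.16749572753906), 8.397857666015625)
```

```bash
echo '[0.017, -0.0314, 0, 0, 0, 0, 0.017, -0.0314, 0, 0, 0, 0, 0.017, -0.0314, 0, 0, 0, 0, 0.017, -0.0314, 0, 0, 0, 0, 0.017, -0.0314, 0, 0, 0, 0]' | python3 -m crank; echo '[0.017, -0.0314, 0, 0, 0, 0, 0.0167, -0.0316, 0, 0, 0, 0, 0, 0, 0.02, 0, 0, 0, 0, 0, 0, 0, 0, 0, 0, 0, 0, 0, 0, 0]' | python3 -m crank
python3 - <<'E'
from bench import readout, eyes
from h import *
from scipy.spatial.transform import Rotation as R
s=readout.state(); M=R.from_quat(s["ee_rot"]).as_matrix()
c=eyes.read_camera("wrist"); P=cloud(c,s); H,S,V=cv2.split(cv2.cvtColor(c["pixels"],cv2.COLOR_RGB2HSV))
m=(V<60)&(abs(P[...,2]-.193)<.004)&(np.linalg.norm(P[...,:2]-[.504,-.147],axis=2)<.02)
W=onplane(c,np.argwhere(m)[:,::-1],.193,s); cc=cv2.minEnclosingCircle((W[:,:2]*1000).astype(np.float32)); print(m.sum(),W.mean(0),cc)
print(s["position"],M.T@(np.r_[cc[0],336]/1000-s["position"]))
cv2.imwrite("pics/w4.png",c["pixels"][...,::-1])
E
```

```text
t: 13.95
position: [0.5196, -0.0787, 0.4205]
ee_rot: [-0.135, 0.991, -0.0, 0.0]
ft_force: [1.8, -1.4, 0.4]
gripper_width: 0.0852
grasp_force: 0.0
t: 14.37
position: [0.5038, -0.1471, 0.3994]
ee_rot: [-0.134, 0.991, 0.001, -0.001]
ft_force: [-0.6, -0.6, 0.6]
gripper_width: 0.0853
grasp_force: 0.0
320 [ 0.50379137 -0.14995396  0.193     ] ((503.928466796875, -150.039306640625), 7.517230033874512)
[ 0.50384675 -0.14710776  0.39940508] [ 0.00055969 -0.00299606  0.06339964]
```

View pics/w4.png

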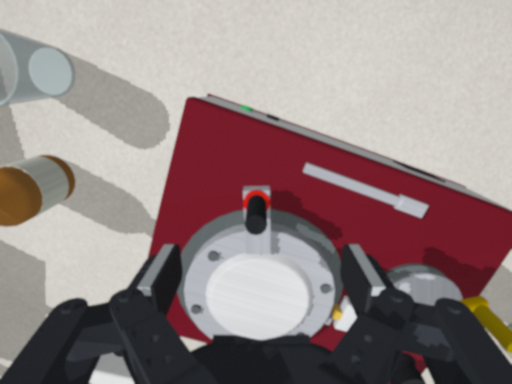

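The black post's top at (257,218) is centred between the fingers and the yellow handle is far off at (490,325), so I can go down over it.

```bash
echo '[0, -0.003, 0.01, 0, 0, 0, 0, 0, 0.02, 0, 0, 0, 0, 0, 0.02, 0, 0, 0, 0, 0, 0.01, 0, 0, 0, 0, 0, 0, 0, 0, 0]' | python3 -m crank; echo '[0, 0, 0, 0, 0, 0, 0, 0, 0, 0, 0, 0, 0, 0, 0, 0, 0, 0, 0, 0, 0, 0, 0, 0, 0, 0, 0, 0, 0, 0]' | python3 -m crank 0.026;  echo '[0, 0, 0, 0, 0, 0, 0, -0.001, 0, 0, 0, 0, 0, -0.001, 0, 0, 0, 0, 0, -0.001, 0, 0, 0, 0, 0, 0, 0, 0, 0, 0]' | python3 -m crank; echo '[0, -0.001, 0, 0, 0, 0, 0, -0.001, 0, 0, 0, 0, 0, -0.001, 0, 0, 0, 0, 0, -0.001, 0, 0, 0, 0, 0, 0, 0, 0, 0, 0]' | python3 -m crank
```

```text
t: 14.83
position: [0.5045, -0.1487, 0.3378]
ee_rot: [-0.136, 0.991, 0.001, -0.002]
ft_force: [-0.1, -0.8, 0.4]
gripper_width: 0.0851
grasp_force: 0.0
t: 15.25
position: [0.5057, -0.1501, 0.3414]
ee_rot: [-0.135, 0.991, -0.0, 0.001]
ft_force: [0.3, 0.3, 0.3]
gripper_width: 0.0261
grasp_force: 0.0
t: 15.67
position: [0.5062, -0.1531, 0.3404]
ee_rot: [-0.135, 0.991, -0.0, 0.0]
ft_force: [0.9, -1.0, 0.0]
gripper_width: 0.0258
grasp_force: 0.0
t: 16.08
position: [0.5071, -0.1565, 0.3403]
ee_rot: [-0.135, 0.991, 0.001, -0.0]
ft_force: [-1.1, 2.5, 2.0]
gripper_width: 0.026
grasp_force: 1.4
```

```bash
echo '[0, -0.001, 0, 0, 0, -0.01, 0, -0.001, 0, 0, 0, -0.01, 0, -0.001, 0, 0, 0, -0.01, 0, -0.001, 0, 0, 0, -0.01, 0, 0, 0, 0, 0, 0]' | python3 -m crank; echo '[0, -0.001, 0, 0, 0, -0.01, 0, -0.001, 0, 0, 0, -0.01, 0, -0.001, 0, 0, 0, -0.01, 0, 0, 0, 0, 0, 0]' | python3 -m crank
```

```text
t: 16.5
position: [0.5086, -0.1607, 0.3403]
ee_rot: [-0.155, 0.988, -0.0, 0.0]
ft_force: [0.9, 1.7, -0.2]
gripper_width: 0.0263
grasp_force: 1.2
t: 16.83
position: [0.5096, -0.1634, 0.3404]
ee_rot: [-0.17, 0.985, 0.0, 0.0]
ft_force: [1.3, 4.5, -0.2]
gripper_width: 0.0262
grasp_force: 1.8
```

```bash
echo '[-0.0003, -0.003, 0, 0, 0, -0.045, -0.0003, -0.003, 0, 0, 0, -0.045, -0.0003, -0.003, 0, 0, 0, -0.045, -0.0002, -0.003, 0, 0, 0, -0.045, -0.0001, -0.003, 0, 0, 0, -0.045]' | python3 -m crank; for i in 1 2; do echo '[-0.0001, -0.0031, 0, 0, 0, -0.03, -0.0001, -0.0031, 0, 0, 0, -0.03, -0.0001, -0.0031, 0, 0, 0, -0.03, -0.0001, -0.0031, 0, 0, 0, -0.03, -0.0001, -0.0031, 0, 0, 0, -0.03]' | python3 -m crank; done
```

```text
t: 17.25
position: [0.5166, -0.1765, 0.3403]
ee_rot: [-0.281, 0.96, 0.0, -0.0]
ft_force: [-0.7, 4.6, 0.5]
gripper_width: 0.0259
grasp_force: 1.4
t: 17.67
position: [0.5258, -0.1889, 0.3402]
ee_rot: [-0.351, 0.936, 0.0, -0.001]
ft_force: [-0.7, 2.9, 0.2]
gripper_width: 0.0259
grasp_force: 1.5
t: 18.08
position: [0.5368, -0.1998, 0.3402]
ee_rot: [-0.42, 0.907, 0.0, -0.001]
ft_force: [-1.9, 2.0, 1.0]
gripper_width: 0.0257
grasp_force: 1.5
```

```bash
for i in 1 2 3; do echo '[-0.0002, -0.0031, 0, 0, 0, -0.03, -0.0002, -0.0031, 0, 0, 0, -0.03, -0.0001, -0.0031, 0, 0, 0, -0.03, -0.0001, -0.0031, 0, 0, 0, -0.03, -0.0001, -0.0031, 0, 0, 0, -0.03]' | python3 -m crank; done
```

```text
t: 18.5
position: [0.5493, -0.2088, 0.3403]
ee_rot: [-0.487, 0.873, -0.0, -0.002]
ft_force: [-2.9, 0.5, 2.1]
gripper_width: 0.0261
grasp_force: 1.7
t: 18.92
position: [0.563, -0.216, 0.3402]
ee_rot: [-0.551, 0.835, -0.0, -0.003]
ft_force: [-4.2, -0.1, 2.2]
gripper_width: 0.0264
grasp_force: 1.8
t: 19.33
position: [0.5778, -0.2208, 0.34]
ee_rot: [-0.612, 0.791, -0.0, -0.003]
ft_force: [-4.1, -1.9, 0.9]
gripper_width: 0.0257
grasp_force: 1.8
```

```bash
for i in 1 2; do echo '[-0.0001, -0.0016, 0, 0, 0, -0.015, -0.0001, -0.0016, 0, 0, 0, -0.015, -0.0001, -0.0016, 0, 0, 0, -0.015, -0.0001, -0.0016, 0, 0, 0, -0.015, -0.0001, -0.0016, 0, 0, 0, -0.015]' | python3 -m crank; done;  echo '[0, -0.001, 0, 0, 0, -0.01, 0, -0.001, 0, 0, 0, -0.01, 0, -0.001, 0, 0, 0, -0.01, 0, 0, 0, 0, 0, 0]' | python3 -m crank
```

```text
t: 19.75
position: [0.5867, -0.2211, 0.3402]
ee_rot: [-0.641, 0.767, 0.0, -0.001]
ft_force: [-3.3, -2.1, -0.4]
gripper_width: 0.0258
grasp_force: 1.7
t: 20.17
position: [0.595, -0.2216, 0.3404]
ee_rot: [-0.67, 0.743, -0.0, -0.0]
ft_force: [-4.6, -1.9, -1.0]
gripper_width: 0.0261
grasp_force: 1.7
t: 20.5
position: [0.5981, -0.2218, 0.3405]
ee_rot: [-0.681, 0.733, -0.0, 0.0]
ft_force: [-2.5, -1.5, -1.2]
gripper_width: 0.0262
grasp_force: 1.2
```

```bash
echo '[0, -0.001, 0, 0, 0, -0.01, 0, -0.001, 0, 0, 0, -0.01, 0, -0.001, 0, 0, 0, -0.01, 0, 0, 0, 0, 0, 0]' | python3 -m crank; echo '[0, -0.0008, 0, 0, 0, -0.005, 0, -0.0008, 0, 0, 0, -0.005, 0, 0, 0, 0, 0, 0]' | python3 -m crank
```

```text
t: 20.83
position: [0.6011, -0.222, 0.3405]
ee_rot: [-0.691, 0.722, -0.0, 0.0]
ft_force: [-2.6, -2.0, -0.9]
gripper_width: 0.0262
grasp_force: 1.2
t: 21.08
position: [0.6026, -0.2221, 0.3405]
ee_rot: [-0.695, 0.719, -0.0, 0.0]
ft_force: [-2.9, -1.8, -0.1]
gripper_width: 0.0258
grasp_force: 1.3
```

```bash
for i in 1 2; do echo '[0, -0.001, 0, 0, 0, -0.01, 0, -0.001, 0, 0, 0, -0.01, 0, -0.001, 0, 0, 0, -0.01, 0, 0, 0, 0, 0, 0]' | python3 -m crank; done
```

```text
t: 21.42
position: [0.6048, -0.2221, 0.3404]
ee_rot: [-0.706, 0.708, 0.001, -0.001]
ft_force: [-6.0, -1.8, 1.1]
gripper_width: 0.026
grasp_force: 2.9
t: 21.75
position: [0.6059, -0.2218, 0.3402]
ee_rot: [0.716, -0.698, -0.003, 0.003]
ft_force: [-12.1, -1.0, 5.9]
gripper_width: 0.0258
grasp_force: 6.3
```

The force rose to 12 N at the expected angle, so this is the stop. I'll back off.

```bash
echo '[0, 0.002, 0, 0, 0, 0, 0, 0.001, 0, 0, 0, 0, 0, 0.001, 0, 0, 0, 0, 0, 0, 0, 0, 0, 0]' | python3 -m crank;echo '[0, 0.001, 0, 0, 0, 0, 0, 0.001, 0, 0, 0, 0, 0, 0.001, 0, 0, 0, 0, 0, 0, 0, 0, 0, 0]' | python3 -m crank; echo '[0, 0.001, 0, 0, 0, 0, 0, 0, 0, 0, 0, 0, 0, 0, 0, 0, 0, 0]' | python3 -m crank
```

```text
t: 22.08
position: [0.6043, -0.2219, 0.3404]
ee_rot: [0.716, -0.698, -0.0, -0.0]
ft_force: [-2.9, 1.4, 1.0]
gripper_width: 0.0262
grasp_force: 1.9
t: 22.42
position: [0.602, -0.2225, 0.3409]
ee_rot: [0.716, -0.698, 0.001, -0.001]
ft_force: [0.7, -0.4, -0.3]
gripper_width: 0.0258
grasp_force: 0.0
t: 22.67
position: [0.6005, -0.2224, 0.3405]
ee_rot: [0.716, -0.698, 0.0, -0.0]
ft_force: [-0.2, 0.0, -0.4]
gripper_width: 0.0261
grasp_force: 0.0
```

```bash
echo '[0, 0, 0, 0, 0, 0, 0, 0, 0, 0, 0, 0, 0, 0, -0.02, 0, 0, 0, 0, 0, -0.03, 0, 0, 0, 0, 0, -0.03, 0, 0, 0]' | python3 -m crank 0.06; echo '[0, 0, -0.03, 0, 0, 0.12, 0, 0, 0, 0, 0, 0.12, 0, 0, 0, 0, 0, 0.12, 0, 0, 0, 0, 0, 0.12, 0, 0, 0, 0, 0, 0.12]' | python3 -m crank; echo '[0, 0, 0, 0, 0, 0.12, 0, 0, 0, 0, 0, 0.12, 0, 0, 0, 0, 0, 0.12, 0, 0, 0, 0, 0, 0.12, 0, 0, 0, 0, 0, 0.12]' | python3 -m crank; echo '[0.04, 0, 0, 0, 0, 0.12, 0.04, 0, 0, 0, 0, 0, 0.04, 0, 0, 0, 0, 0, 0, 0, 0, 0, 0, 0, 0, 0, 0, 0, 0, 0]' | python3 -m crank
python3 - <<'E'
from bench import readout, eyes
from h import *
s=readout.state(); c=eyes.read_camera("wrist"); P=cloud(c,s); H,S,V=cv2.split(cv2.cvtColor(c["pixels"],cv2.COLOR_RGB2HSV))
near=(P[...,0]>.44)&(P[...,0]<.75)&(P[...,1]>-.27)&(P[...,1]<.16)
for m,z,ax in (((V<60),.193,[.6045,-.1175]),((H>18)&(H<35)&(S>130),.197,[.585,.040])):
    t=m&near&(abs(P[...,2]-z)<.005); k,lab,st,ce=cv2.connectedComponentsWithStats(t.astype(np.uint8)); 
    if k<2: print("none");continue
    j=1+st[1:,4].argmax(); W=onplane(c,np.argwhere(lab==j)[:,::-1],z,s)[:,:2]; cc=cv2.minEnclosingCircle((W*1000).astype(np.float32)); v=np.array(cc[0])/1000-ax; print(st[j],cc,np.linalg.norm(v),np.arctan2(v[1],-v[0]))
print(s["t"],s["position"],s["ft_force"],s["gripper_width"])
t=eyes.read_camera("top")["pixels"]; np.savez("pics/top5.npz",pixels=t)
a=np.hstack([c["pixels"],t]); cv2.imwrite("pics/w5.png",cv2.resize(a,(800,300))[...,::-1])
E
```

```text
t: 23.08
position: [0.5999, -0.2221, 0.4198]
ee_rot: [0.716, -0.698, -0.002, 0.001]
ft_force: [1.0, -0.1, -0.5]
gripper_width: 0.0605
grasp_force: 0.0
t: 23.5
position: [0.6005, -0.2224, 0.4508]
ee_rot: [-0.475, 0.88, -0.0, 0.0]
ft_force: [0.7, 0.7, -0.3]
gripper_width: 0.06
grasp_force: 0.0
t: 23.92
position: [0.6004, -0.2224, 0.4504]
ee_rot: [-0.194, 0.981, 0.0, 0.0]
ft_force: [-0.1, -0.1, 0.4]
gripper_width: 0.0603
grasp_force: 0.0
t: 24.33
position: [0.4849, -0.2599, 0.4505]
ee_rot: [-0.136, 0.991, 0.0, 0.0]
ft_force: [0.9, -0.3, -0.2]
gripper_width: 0.0598
grasp_force: 0.0
[258 299  14  14 162] ((594.7507934570312, -225.4868927001953), 8.8146390914917) 0.10842608552954847 -1.4807590326986053
none
24.3333 [ 0.4848537  -0.25993456  0.4504938 ] [ 0.85608795 -0.32727806 -0.15471737] 0.059755256259836284
```

View pics/w5.png

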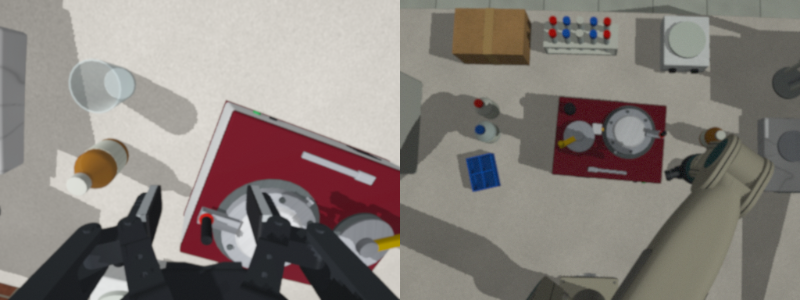

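The wrist view shows the black post near (206,225), which gives a lock angle of about 1.19 rad, and the yellow handle still swung open near (385,242). In the top view the bystanders stand where they were and the gripper is clear.

```bash
python3 -c "
from bench import workorder; print(workorder.job_done())"
```

```text
the job is handed in; nothing more can be done
None
```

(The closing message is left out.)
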